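# Fit a sprung label roll into its dispenser

## Task

Take the label roll out of its white rest and fit it into the grey dispenser: put its thin sprung pin into the slot of the tall stop, squeeze the spring gently until the thick stub passes down inside the short stop, then let the spring push the stub into the short stop's pocket, so that the roll sits level, down at the end of the slot, held by its spring. Never push the roll against the dispenser harder than 30 N, keep the gripper from knocking the dispenser, and leave the other things on the bench where they stand.

Things in the scene. Friction and masses are not known exactly. Their poses are not given: they have to be found in the camera images.
- roll: Label roll on its sprung spindle, about 0.25 kg: a stiff paper drum 34 mm in diameter, 96 mm long. Origin at the drum's centre on its axis; its y axis runs along the spindle, thick fixed stub at the -y end, thin sprung pin at the +y end. Too long to drop in: while the stub passes the short stop, the pin must be pushed at least 11 mm in. Pin and stub are slippery.
- roll_pin_end (a point): Centre of the drum's +y end face, where the thin steel pin comes out: 7 mm diameter, ball nose, 25 mm long when free (tip at y = +73 mm of the roll). It is sprung and slides up to 14 mm into the drum: about 1 N to start it and 0.9 N more per mm, so 11 N at 11 mm in and 13.5 N at 14 mm, where it stops hard; a damper slows it (60 N per m/s).
- roll_stub_end (a point): Centre of the drum's -y end face, where the fixed thick plastic stub stands out: 11 mm diameter, 12 mm long, ball nose (tip at y = -60 mm of the roll).
- rest: White plastic rest that the roll lies in at the start: plate 90 x 110 x 8 mm with two V-notched walls 8 mm thick at y = +-40 mm, which carry the drum with its axis 48 mm above the table, along the rest's y axis. Origin under its centre, on the table.
- dispenser: Grey label dispenser, fixed. Pose of its base plate 130 (x) x 190 (y) x 8 mm, origin under its centre, on the table. On it a frame with two upright stops, 114 mm between inner faces, is clamped up to 12 mm to either side of centre along y; this shift is not measured (feel or see it), and it does not move when pushed. Frame plate top 15 mm above the table.
- tall_stop (a point): Point on the base (table height) at y = +57 mm: inner face of the tall stop if the frame stood central (true one: +-12 mm). The stop is 34 mm wide, 16 mm thick, 106 mm tall. Its inner face has a vertical slot for the sprung pin, 11 mm wide, 8 mm deep, centred on the dispenser's x = 0, open on top, ending 58.5 mm above the table; the stub does not fit it.
- short_stop (a point): Point on the base (table height) at y = -57 mm: inner face of the short stop if the frame stood central. 34 mm wide, 16 mm thick, 73.5 mm tall; blind pocket for the stub, 15 mm wide, 8 mm deep, centred on x = 0, from 54.5 to 69.5 mm height. Fitted: axis 61 to 62 mm high, pin about 3 mm in, stub at the pocket's bottom, drum's centre 5 mm to -y of the frame's centre.
- jar: Bystander: small lidded amber jar, 38 mm wide, 60 mm tall; origin under its centre, on the table.
- beaker: Bystander: small open glass beaker, 48 mm wide, 60 mm tall; origin under its centre, on the table.
- tube_rack: Bystander: white tube rack 70 x 200 x 50 mm with capped tubes to 92 mm height; origin under its centre, on the table.
- tip_box: Bystander: pipette tip box 85 x 120 mm, 55 mm tall; origin under its centre, on the table.
- well_plate: Bystander: flat clear well plate 86 x 128 x 15 mm; origin under its centre, on the table.
- timer: Bystander: white bench timer 30 x 70 x 60 mm; origin under its centre, on the table.

How it is judged (in metres and radians):
On the way:
1. the roll is lifted out of the rest (height (world z) of roll above 0.07 m), for 0.2 s.
At the end, for the whole second after the job is handed in: The roll rests in the dispenser, centre 58.5 to 64 mm above the table, within 4 mm of the stops' centre plane, level and in line within 0.05 rad, held by its spring: contact forces with the dispenser, both ends added, 5 to 15 N (stub home in its pocket, not wedged on the face) (z of roll in the frame of dispenser between 0.0585 and 0.064 m and x of roll in the frame of dispenser between -0.004 and 0.004 m and y of roll in the frame of dispenser between -0.021 and 0.011 m and angle between the y axis of roll and the y axis of dispenser, either way round below 0.05 rad and linear speed of roll below 0.01 m/s and contact force between roll and dispenser between 5 and 15 N); the robot touches nothing.
It fails at once if the roll is pushed against the dispenser with more than 30 N (contact force between roll and dispenser above 30 N).
It fails at once if the gripper knocks the dispenser (more than 15 N) (contact force between any of the fingers, the arm and dispenser above 15 N).
It fails at once if a bystander is moved more than 30 mm (distance of any of jar, beaker, tube_rack, tip_box, well_plate, timer from where it was at the start of the episode above 0.03 m).
It also fails if it takes over 61 s, if anything falls off the work surface, if the arm or the gripper's body presses on something with over 40 N, if the wrist force passes 120 N, or if a joint passes its speed limit or range.

## Robot

A 6-joint arm with a two-finger parallel gripper is mounted at the origin on the work surface. World frame = base frame: x ahead of the robot, y to its left, z up, the work surface at z = 0. Lengths are in mm, angles in rad, forces in N, time in s.
With the tool pointing down it reaches from about 350 to 875 mm from the base axis. Payload 4.2 kg.
Tool frame: the origin (TCP) lies on the mounting face of the last link; the fingertips stand 173 mm ahead of it and the grasp point (between the pads) lies 155 mm ahead of it; z points along the fingers, y is the direction in which the jaws open and shut (so a half turn about z gives the same grasp; the last joint's range is limited). The gripper opens to 85 mm and grips with 20 to 120 N. Pads are 22 mm wide; open, the fingers measure 114 mm over their backs; the gripper's body (76 mm by 85 mm) begins 54 mm behind the grasp point. The pads swing forward as they close: fully open they stand 13 mm farther back than shut.
Start: joints at [-0.847, 0.385, 0.008, 0, -1.194, -0.259], TCP at [280.164, -558.666, 404.712] pointing down, gripper open.
Joint ranges: [-3.14, 3.14], [-1.21, 2.06], [-1.07, 1.41], [-3.16, 2.05], [-2.99, -0.16], [-3.1, 3.1]. Speed limits (rad/s): [2.79, 2.79, 3.14, 3.14, 3.14, 3.14].

## Interface

Orientations are given as a unit quaternion [x, y, z, w].
In Python, from bench import arm gives the robot as it stands. The module is installed in compiled form; this text tells all that it offers.
- The arm moves only by the tool play_rows, never from a script. Its argument "moves" is a list of rows, each a list of 3 entries, a list of its own where there are three numbers: the shift along the world's x, y, z in units of 30 cm (1.0 is 30 cm), then the turn about the world's z in units of 30 degrees (1.0 is 30 degrees), then the gripper's target within -1 to 1 (shut at 1, half-way at 0, fully open at -1). In form: [[[x, y, z], turn, jaw], ...]. A call has 1 to 12 rows; each row is the pose to reach, as a shift and turn from the pose measured when the call began; what a row does not reach only later rows make up. A row lasts 1/8 s, in which the tool goes at most 62.5 mm and 10.7 degrees, less where a joint would pass 70% of its speed; a pose out of reach is approached as far as the arm can. A call with a number of a shift or a turn outside -1 to 1 is refused whole. A call with a gripper value outside its range is refused whole. The fingers move at their own pace and stop on an object; the grip force is fixed at half the most. Time passes only in rows, so rows that repeat a pose let the fingers close. It gives the time, the measured TCP pose, the force and the opening at its end, in the units of the state.
- arm.read_state(): the state, without advancing time (a new reading comes with each control period).
- arm.get_image(name): name is "side" or "top"; returns a dict with "pixels" (480x640x3 uint8, red, green, blue), "vfov" (degrees; the focal length in pixels is half the picture's height over the tangent of half this angle, whatever the lens; pixels are square), "cx", "cy" (the principal point, pixels), "xyz" and "rotation" of the camera in the world. Camera axes: x right, y up, looking along -z (the intrinsics and any distortion apply to the point x, -y, -z); pixel columns grow to the right and rows downward; lengths in mm; the calibration is good to about 2 mm. A picture is of the moment at which its call begins. There is no depth.
- arm.job_done(): hands the job in, once; it reports no verdict.
Trained networks look in a picture, given as the dict that the camera call returned (one of the last four; its "shot" number tells which), for a name from the list of things; names that differ only in an ending like _2 or _b are one class to them, and where a whole thing is asked for, a point or a joint stands for the part that bears it (a point fixed in the world has none). Each returns a list of dicts, best first, with "conf" (0 to 1); they miss things now and then, are a little off and sometimes report something else, mostly with a low value. They report only what shows in the picture. A call takes as long as a camera call.
- arm.look_for(name, picture): "centre" ([x, y, z] in mm, in world coordinates, good to about 4 mm: the middle of the surface that is visible of it).
The state is a dict: "clock": time; "joints": joint angles; "joint_vel": joint speeds; "joint_efforts": joint torques, N m; "position": TCP position; "ee_rot": TCP orientation; "contact_force": force on the tool from outside, world axes, zero at the start; "wrist_torque": the same for the moment, N m; "gripper_width": finger opening in mm.
Only numpy, scipy, OpenCV 4.12 (cv2) and the standard library are available. Lean on these libraries where they do the work, as an engineer would, in place of code of your own. Each camera call takes 0.05 s, during which the arm holds its last target.

## Working session

There is one attempt and no reset: what is moved stays moved. The work goes in short steps, Python scripts to look and compute and a tool call to move; the robot and the scene stay as the last step left them, time stands still between calls to the robot, and variables do not carry over. Pictures are saved under pics/ and viewed, and the job is handed in when it is done.

Besides the shell and the picture viewer there is one more tool, called after "Request:" as a command line: name --argument value ..., lists and objects as JSON in quotes. play_rows: Moves the arm, as the interface text tells. Shifts and turns lie within -1 to 1; 1 stands for 30 cm of shift or 30 degrees of turn. Its arguments: {"type":"object","properties":{"moves":{"type":"array"}},"required":["moves"]}

```bash
mkdir -p pics; ls; cat > h.py <<'E'
import numpy as np, cv2
from bench import arm
def shot(n,f):
    p=arm.get_image(n); cv2.imwrite('pics/'+f,p['pixels'][:,:,::-1]); return p
def cam(p):
    f=240/np.tan(np.radians(p['vfov'])/2); R=np.array(p['rotation'],float)
    if R.shape!=(3,3):
        from scipy.spatial.transform import Rotation as Ro
        R=Ro.from_quat(R).as_matrix()
    return f,R,np.array(p['xyz'],float)
def proj(p,X):
    f,R,c=cam(p); q=(np.atleast_2d(X)-c)@R
    return np.c_[p['cx']+f*q[:,0]/-q[:,2], p['cy']-f*q[:,1]/-q[:,2]]
def ray(p,u,v):
    f,R,c=cam(p); d=R@np.array([(u-p['cx'])/f,-(v-p['cy'])/f,-1]); return c,d
def atz(p,u,v,z):
    c,d=ray(p,u,v); return c+d*(z-c[2])/d[2]
E
python3 - <<'E'
from h import *
for n in ('top','side'):
    p=shot(n,n+'1.png'); print(n,{k:v for k,v in p.items() if k!='pixels'})
    for o in ['roll','roll_pin_end','roll_stub_end','rest','dispenser','tall_stop','short_stop']:
        print(o,[(np.round(d['centre'],1).tolist(),round(d['conf'],2)) for d in arm.look_for(o,p)[:2]])
print(arm.read_state())
E
```

```text
pics
top {'vfov': 52.3650998365793, 'cx': 318.2329712883878, 'cy': 230.58463087337344, 'xyz': array([ 395.6903107 ,  -69.66479728, 1095.07596377]), 'rotation': array([-0.07340862,  0.0724067 ,  0.70824411, -0.69839725]), 'shot': 1}
roll [([567.2, -162.3, 59.7], 0.66)]
roll_pin_end [([568.3, -166.5, 65.3], 0.91)]
roll_stub_end [([564.1, -166.5, 64.6], 0.86)]
rest [([555.5, -165.9, 11.6], 0.64), ([566.1, -164.1, 54.4], 0.27)]
dispenser [([525.7, 194.1, 15.0], 0.8)]
tall_stop [([525.7, 194.4, 16.3], 0.68)]
short_stop [([524.1, 190.0, 15.4], 0.61)]
side {'vfov': 46.46645935360313, 'cx': 311.86095493886256, 'cy': 236.52345866656466, 'xyz': array([345.63833447, 572.00315317, 881.38528418]), 'rotation': array([-0.05716015,  0.34410266,  0.92120475, -0.17235976]), 'shot': 2}
roll [([569.2, -152.7, 63.4], 0.65)]
roll_pin_end [([570.3, -156.7, 61.8], 0.78)]
roll_stub_end [([569.0, -154.5, 59.0], 0.88)]
rest [([552.2, -146.5, 8.4], 0.86)]
dispenser [([522.1, 204.7, 14.8], 0.85)]
tall_stop [([522.1, 205.9, 14.0], 0.65)]
short_stop [([524.9, 204.4, 15.4], 0.82)]
{'clock': 0.8, 'joints': array([-8.47413564e-01,  3.84621804e-01,  7.91538284e-03, -2.01174799e-05,
       -1.19399450e+00, -2.58613800e-01]), 'joint_vel': array([ 0.00196798, -0.00209775,  0.00097552,  0.00025806,  0.00098079,
       -0.00047668]), 'joint_efforts': array([-2.55032255e-04, -3.92031598e+01,  1.88604963e+01,  4.19037223e+00,
       -3.07207501e-04,  1.12256086e-05]), 'position': array([ 280.14817211, -558.65710843,  404.76236623]), 'ee_rot': array([-2.30294961e-01,  9.73120871e-01, -3.76562608e-05,  3.07399676e-05]), 'contact_force': array([ 0.95623596, -0.37975965, -0.61589012]), 'wrist_torque': array([ 0.00427686, -0.01569898,  0.02512763]), 'gripper_width': 85.41200886311218}
```

View pics/top1.png

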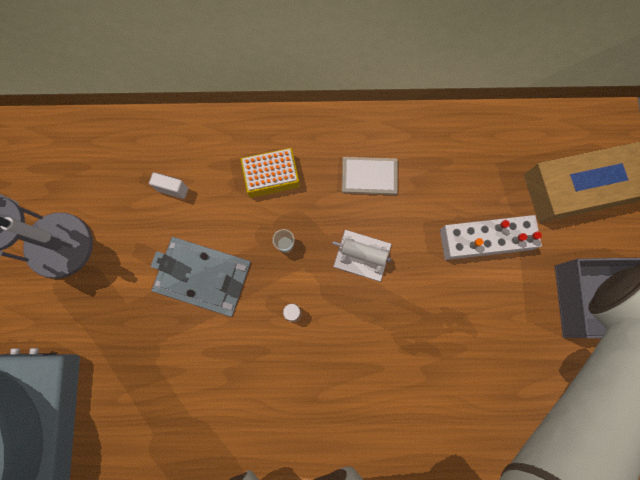

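View pics/side1.png

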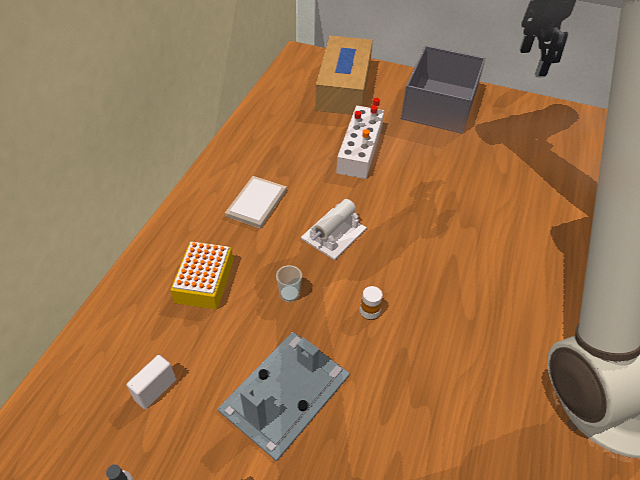

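```bash
python3 - <<'E'
import cv2
t=cv2.imread('pics/top1.png');s=cv2.imread('pics/side1.png')
def c(i,x0,y0,w,h,k,f): cv2.imwrite('pics/'+f,cv2.resize(i[y0:y0+h,x0:x0+w],None,fx=k,fy=k,interpolation=cv2.INTER_CUBIC))
c(t,140,225,120,100,6,'td.png'); c(t,325,225,75,60,10,'tr.png'); c(s,210,325,150,140,5,'sd.png')
c(s,295,190,80,75,8,'sr.png')
E
```

```text
(no output)
```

View pics/td.png

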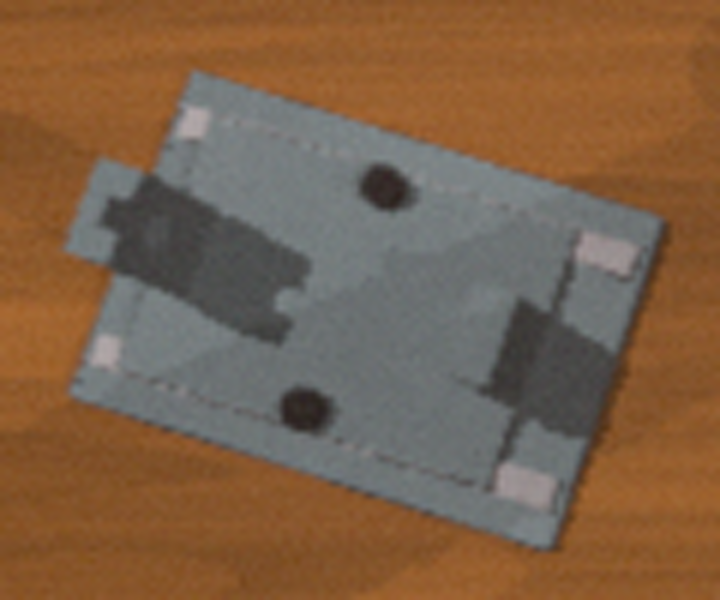

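View pics/tr.png

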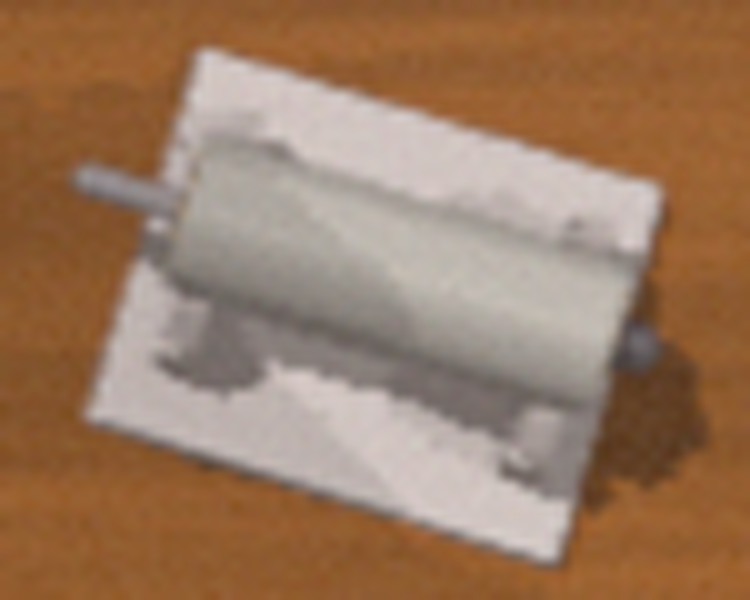

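View pics/sd.png

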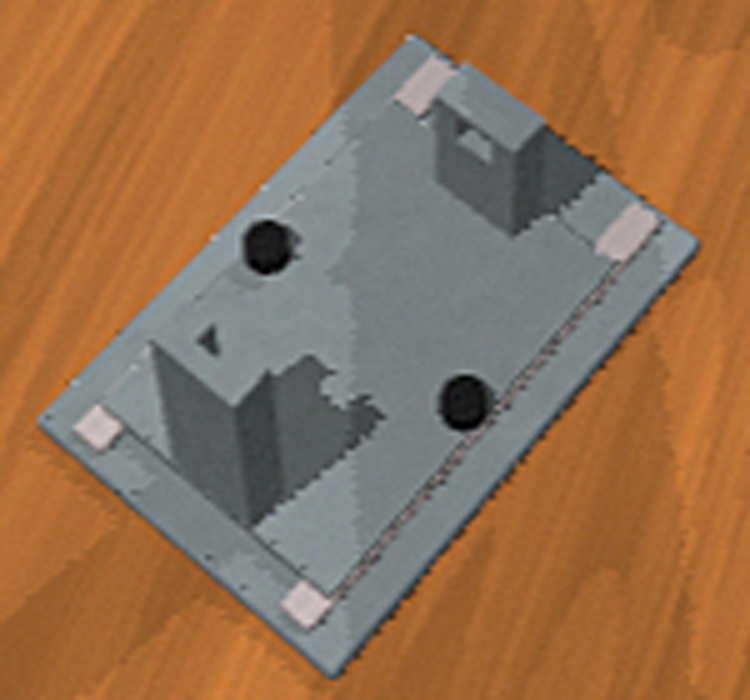

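View pics/sr.png

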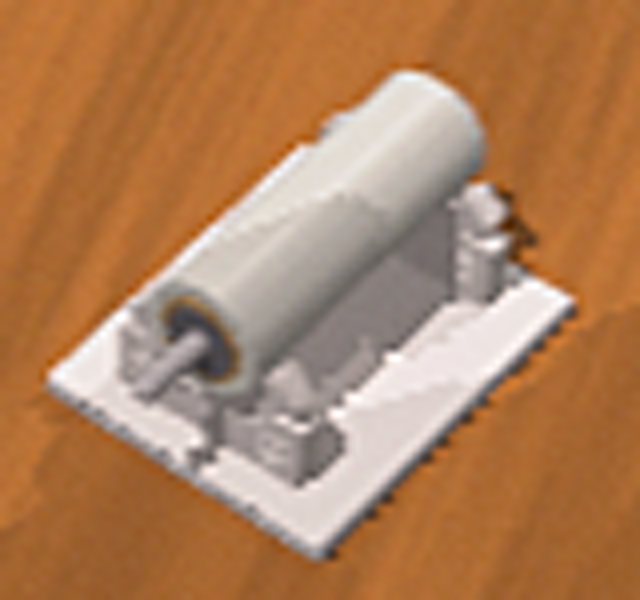

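```bash
cat > fit.py <<'E'
from h import *
from scipy.optimize import least_squares
import pickle
P={}
for n in ('top','side'): P[n]=arm.get_image(n)
pickle.dump(P,open('cams.pkl','wb'))
def px(l,k,x0,y0): return [((x+.5)/k-.5+x0,(y+.5)/k-.5+y0) for x,y in l]
def W(q,L): # local -> world
    c,s=np.cos(q[2]),np.sin(q[2]); L=np.atleast_2d(L)
    return np.c_[q[0]+c*L[:,0]-s*L[:,1], q[1]+s*L[:,0]+c*L[:,1], L[:,2]]
obs=dict(
 disp_top=(px([(193,70),(665,220),(553,550),(70,393)],6,140,225),[(65,95,8),(65,-95,8),(-65,-95,4),(-65,95,8)]),
 disp_side=(px([(38,418),(333,678),(700,243),(410,35)],5,210,325),[(65,95,8),(-65,95,4),(-65,-95,8),(65,-95,8)]),
 rest_top=(px([(205,48),(663,185),(560,565),(90,420)],10,325,225),[(45,55,8),(45,-55,8),(-45,-55,4),(-45,55,8)]),
 rest_side=(px([(48,380),(320,555),(577,300),(310,145)],8,295,190),[(45,55,6),(-45,55,4),(-45,-55,8),(45,-55,8)]))
Q={}
for k,(u,L) in obs.items():
    p=P[k.split('_')[1]]
    f=lambda q:(proj(p,W(q,L))-u).ravel()
    r=least_squares(f,[530,190 if 'disp' in k else -160,-.2]); Q[k]=r.x
    print(k,np.round(r.x,3),np.round(r.fun,1))
# stops
st=px([(150,343),(233,405),(272,372),(437,97),(513,152),(548,120),(463,65),(513,235),(437,183)],5,210,325)
def SL(s): 
    L=np.array([(17,73,106),(-17,73,106),(-17,57,106),(17,-57,73.5),(-17,-57,73.5),(-17,-73,73.5),(17,-73,73.5),(-17,-57,15),(17,-57,15)],float); L[:,1]+=s; return L
p=P['side']
r=least_squares(lambda q:(proj(p,W(Q['disp_side'],SL(q[0])))-st).ravel(),[0]);print('s side',r.x,np.round(r.fun,1))
r=least_squares(lambda q:(proj(p,W(q[1:],SL(q[0])))-st).ravel(),[0,*Q['disp_side']]);print('stops alone',np.round(r.x,3),np.round(r.fun,1), 'y rel')
tt=px([(100,157),(65,248)],6,140,225)
p=P['top']
r=least_squares(lambda q:(proj(p,W(Q['disp_top'],[(17,73+q[0],106),(-17,73+q[0],106)]))-tt).ravel(),[0]);print('s top',r.x,np.round(r.fun,1))
# roll : params x,y,yaw
def RL(L): return L
for n,u,L in (('top',px([(75,177),(655,345)],10,325,225),[(0,72,49),(0,-59,48)]),('side',px([(143,392),(196,343)],8,295,190),[(0,72,47.5),(0,48,48)])):
    p=P[n]
    r=least_squares(lambda q:(proj(p,W(q,L))-u).ravel(),[565,-160,-.2]);print('roll',n,np.round(r.x,3),np.round(r.fun,1))
u=px([(205,140),(170,275),(645,262),(605,400)],10,325,225)
r=least_squares(lambda q:(proj(P['top'],W(q,[(17,48,48),(-17,48,48),(17,-48,48),(-17,-48,48)]))-u).ravel(),[565,-160,-.2]);print('drum top',np.round(r.x,3),np.round(r.fun,1))
E
python3 fit.py
```

```text
disp_top [ 5.24671e+02  1.93335e+02 -3.20000e-01] [ 0.1 -0.5  0.4 -0.5 -0.   0.5 -0.5  0.4]
disp_side [ 5.25314e+02  1.95750e+02 -3.19000e-01] [-0.9  0.2 -0.   0.9  0.5 -0.5  0.6 -1. ]
rest_top [ 5.66448e+02 -1.68644e+02 -3.10000e-01] [-0.3 -0.2  0.5 -0.1 -0.   0.2 -0.2  0.1]
rest_side [ 5.66173e+02 -1.66445e+02 -3.25000e-01] [-0.2 -0.1  0.   0.7  0.3 -0.  -0.1 -0.7]
s side [5.94288715] [-0.2 -0.9  0.1  0.7 -0.2 -0.8 -0.5 -0.4  0.4  0.5 -0.4  0.1  0.5 -0.6
 -0.1  0.9 -0.3 -0.3]
stops alone [-1.850917e+03  1.100105e+03  1.961435e+03 -3.150000e-01] [-0.  -0.6  0.4  0.9  0.  -0.6 -0.6 -0.3  0.4  0.5 -0.4  0.1  0.5 -0.5
 -0.1  0.9 -0.3 -0.2] y rel
s top [6.49045164] [ 0.1 -0.2 -0.2  0.3]
roll top [ 5.67333e+02 -1.68052e+02 -3.00000e-01] [-0.1 -0.   0.1  0. ]
roll side [ 5.68995e+02 -1.67669e+02 -2.90000e-01] [-0.4  0.6  0.4 -0.6]
drum top [ 5.67413e+02 -1.70885e+02 -2.95000e-01] [ 0.8 -0.5  0.2  0.8 -0.5 -0.7 -0.5  0.4]
```

Request:
play_rows --moves '[[[0.12,0.12,0],0.2,-1],[[0.24,0.24,0],0.4,-1],[[0.36,0.36,0],0.6,-1],[[0.48,0.48,-0.05],0.8,-1],[[0.6,0.6,-0.1],1.0,-1],[[0.72,0.72,-0.1],1.0,-1],[[0.84,0.84,-0.1],1.0,-1],[[0.95,0.97,-0.1],1.0,-1],[[0.95,0.97,-0.1],1.0,-1],[[0.95,0.97,-0.1],1.0,-1]]'

```text
clock: 2.15
position: [565.0, -267.6, 374.6]
ee_rot: [-0.475, 0.88, 0.0, -0.0]
contact_force: [-0.3, 0.3, -0.4]
gripper_width: 85.2
```

Request:
play_rows --moves '[[[0,0.1,0],0.15,-1],[[0.008,0.2,0],0.3,-1],[[0.008,0.33,-0.1],0.53,-1],[[0.008,0.332,-0.25],0.53,-1],[[0.008,0.332,-0.25],0.53,-1],[[0.008,0.332,-0.25],0.53,-1]]'

```text
clock: 2.9
position: [567.8, -169.2, 301.3]
ee_rot: [-0.591, 0.806, -0.001, 0.0]
contact_force: [1.6, -0.5, 0.5]
gripper_width: 85.6
```

```bash
python3 - <<'E'
from h import *
s=arm.read_state(); q=s['ee_rot']; print(s['position'],q,np.degrees(np.arctan2(q[1]**2-q[0]**2,2*q[0]*q[1])))
p=shot('top','top2.png'); cv2.imwrite('pics/top2c.png',cv2.resize(p['pixels'][200:300,290:420,::-1],None,fx=6,fy=6,interpolation=2))
p=shot('side','side2.png'); cv2.imwrite('pics/side2c.png',cv2.resize(p['pixels'][130:270,260:420,::-1],None,fx=4,fy=4,interpolation=2))
E
```

```text
[ 567.80440964 -169.24142296  301.25720069] [-5.91275249e-01  8.06469104e-01 -1.00154515e-03  4.02883716e-04] 162.49516099185863
```

View pics/top2c.png

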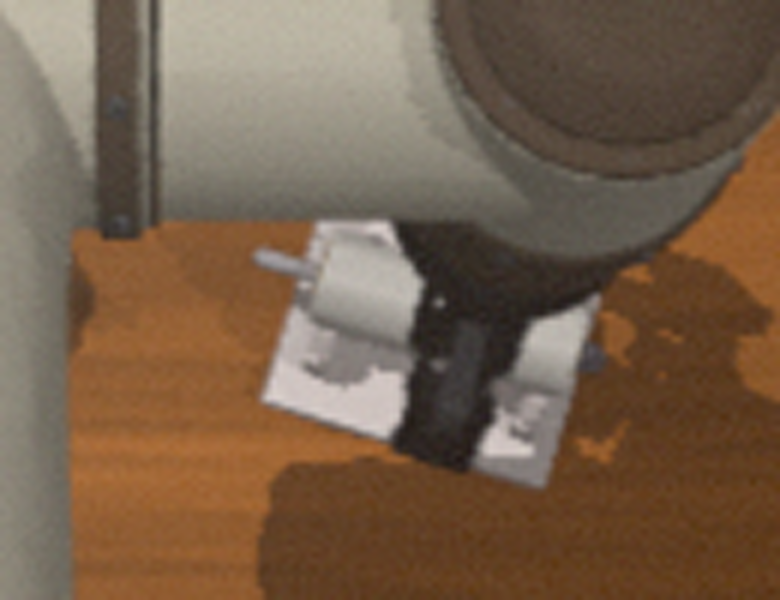

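View pics/side2c.png

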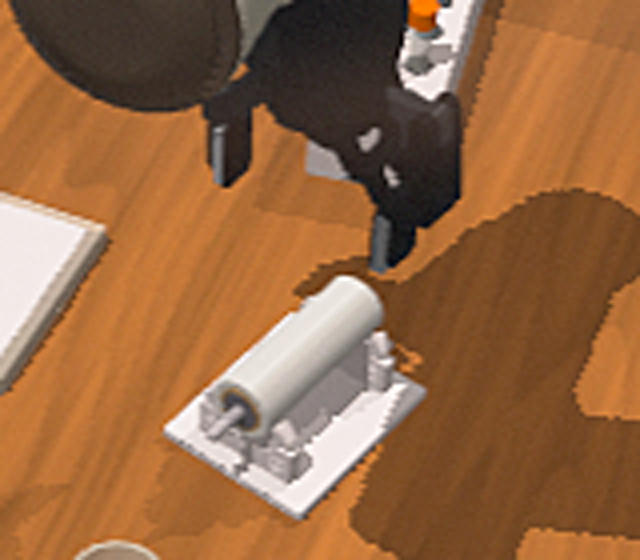

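Request:
play_rows --moves '[[[0,0.003,-0.1],0,-1],[[0,0.003,-0.2],0,-1],[[0,0.003,-0.28],0,-1],[[0,0.003,-0.333],0,-1],[[0,0.003,-0.333],0,-1],[[0,0.003,-0.333],0,-1]]'

```text
clock: 3.75
position: [568.6, -168.3, 203.1]
ee_rot: [-0.591, 0.806, -0.002, 0.002]
contact_force: [-0.4, 0.6, -0.1]
gripper_width: 85.3
```

Request:
play_rows --moves '[[[0,0,0],0,0],[[0,0,0],0,0.3],[[0,0,0],0,0.6],[[0,0,0],0,1],[[0,0,0],0,1],[[0,0,0],0,1],[[0,0,0],0,1],[[0,0,0],0,1]]'

```text
clock: 4.75
position: [567.4, -168.0, 203.8]
ee_rot: [-0.591, 0.807, -0.001, 0.001]
contact_force: [-4.8, 2.8, 6.3]
gripper_width: 32.1
```

Request:
play_rows --moves '[[[0,0,0.06],0,1],[[0,0,0.14],0,1],[[0,0,0.24],0,1],[[0,0,0.34],0,1],[[0,0,0.4],0,1],[[0,0,0.4],0,1],[[0,0,0.4],0,1]]'

```text
clock: 5.62
position: [566.8, -167.9, 322.2]
ee_rot: [-0.591, 0.807, 0.0, -0.0]
contact_force: [-0.2, -0.3, -3.5]
gripper_width: 32.2
```

```bash
python3 - <<'E'
from h import *
s=arm.read_state(); print(s['position'],s['ee_rot'],s['contact_force'],s['wrist_torque'])
p=shot('top','top3.png'); cv2.imwrite('pics/top3c.png',cv2.resize(p['pixels'][200:300,290:420,::-1],None,fx=6,fy=6,interpolation=2))
p=shot('side','side3.png'); cv2.imwrite('pics/side3c.png',cv2.resize(p['pixels'][130:270,260:420,::-1],None,fx=5,fy=4,interpolation=2))
E
```

```text
[ 566.80542766 -167.86062922  322.21073186] [-5.91003589e-01  8.06668879e-01  2.33860769e-04 -1.51961705e-04] [-0.2398036  -0.25053153 -3.49304207] [ 0.03138198  0.03451298 -0.00929353]
```

View pics/top3c.png

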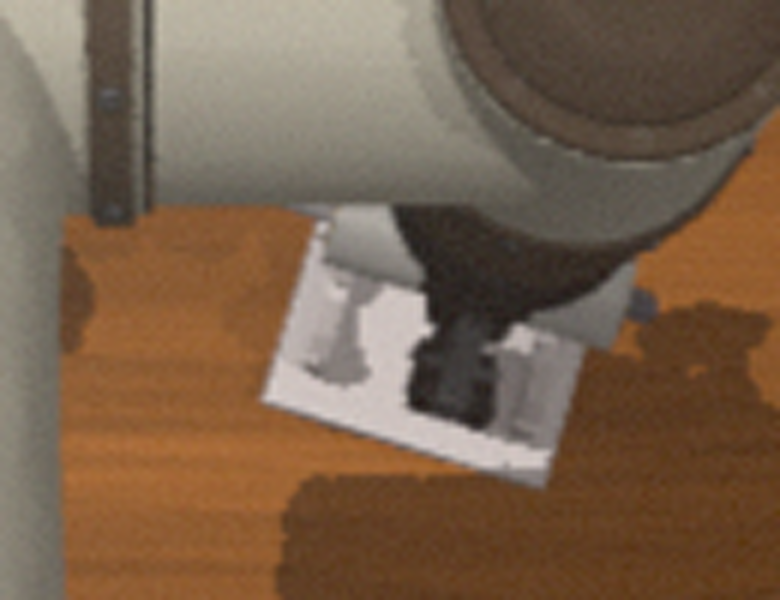

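View pics/side3c.png

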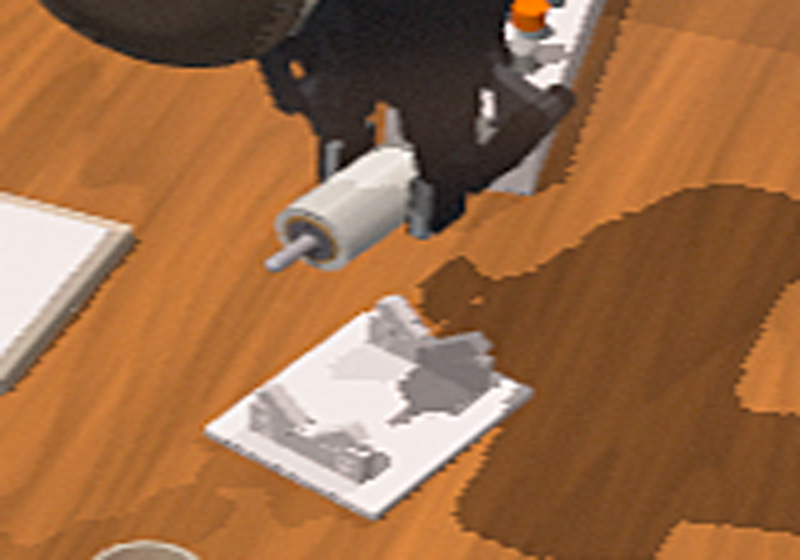

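Request:
play_rows --moves '[[[-0.01,0.1,0],0,1],[[-0.03,0.25,0],-0.02,1],[[-0.06,0.4,0],-0.026,1],[[-0.09,0.55,0],-0.026,1],[[-0.12,0.7,0],-0.026,1],[[-0.15,0.85,0],-0.026,1],[[-0.155,0.97,0],-0.026,1],[[-0.155,0.97,0],-0.026,1],[[-0.155,0.97,0],-0.026,1]]'

```text
clock: 6.85
position: [520.3, 122.9, 321.3]
ee_rot: [-0.586, 0.811, 0.0, -0.001]
contact_force: [-0.7, -0.7, -3.8]
gripper_width: 32.5
```

Request:
play_rows --moves '[[[0,0.1,0],0,1],[[0,0.17,0],0,1],[[0,0.17,-0.05],0,1],[[0,0.17,-0.1],0,1],[[0,0.17,-0.1],0,1],[[0,0.17,-0.1],0,1],[[0,0.17,-0.1],0,1]]'

```text
clock: 7.72
position: [520.5, 173.7, 291.9]
ee_rot: [-0.586, 0.811, 0.0, -0.001]
contact_force: [0.1, 0.6, -3.7]
gripper_width: 32.7
```

```bash
python3 - <<'E'
from h import *
s=arm.read_state(); q=s['ee_rot'];print(s['clock'],s['position'],s['contact_force'],s['wrist_torque'],np.degrees(np.arctan2(q[1]**2-q[0]**2,2*q[0]*q[1]))-180)
p=shot('top','top4.png'); cv2.imwrite('pics/top4c.png',cv2.resize(p['pixels'][210:330,130:270,::-1],None,fx=5,fy=5,interpolation=2))
p=shot('side','side4.png'); cv2.imwrite('pics/side4c.png',cv2.resize(p['pixels'][280:480,200:400,::-1],None,fx=3,fy=3,interpolation=2))
E
```

```text
7.725 [520.5400129  173.74754361 291.8537888 ] [ 0.08848566  0.61495804 -3.65067105] [0.01999348 0.06004678 0.01946767] -18.319386277620396
```

View pics/top4c.png

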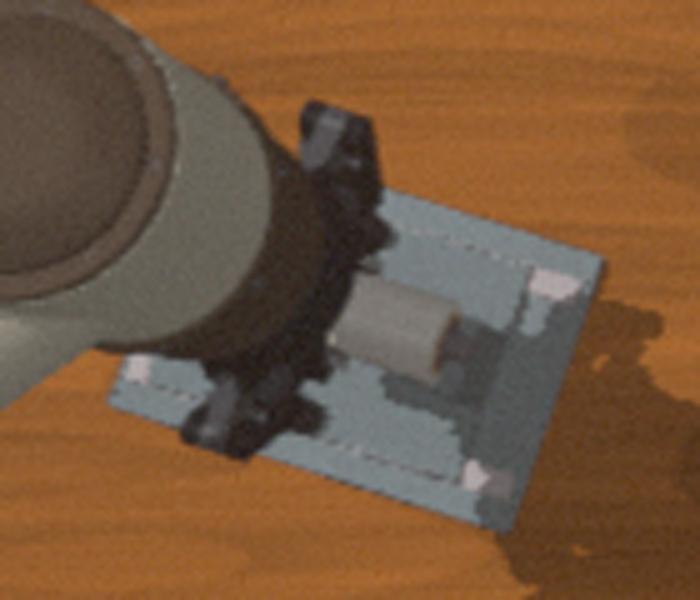

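View pics/side4c.png

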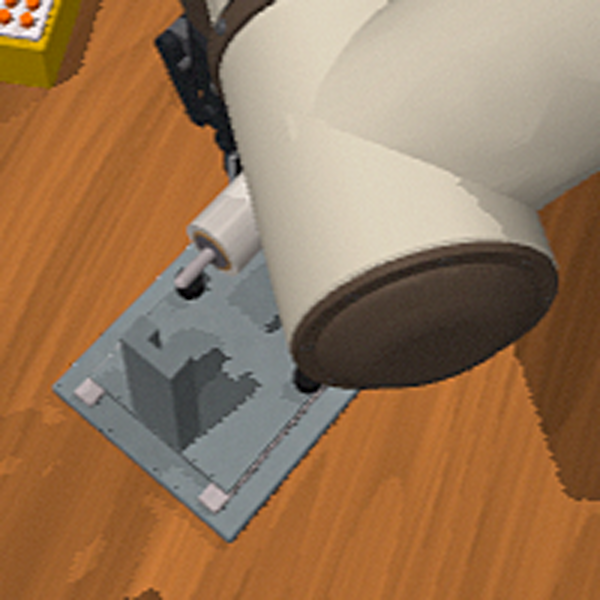

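```bash
python3 - <<'E'
import cv2
s=cv2.imread('pics/side4.png'); cv2.imwrite('pics/s4z.png',cv2.resize(s[335:435,225:300],None,fx=8,fy=8,interpolation=cv2.INTER_CUBIC)[:600])
E
```

```text
(no output)
```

View pics/s4z.png

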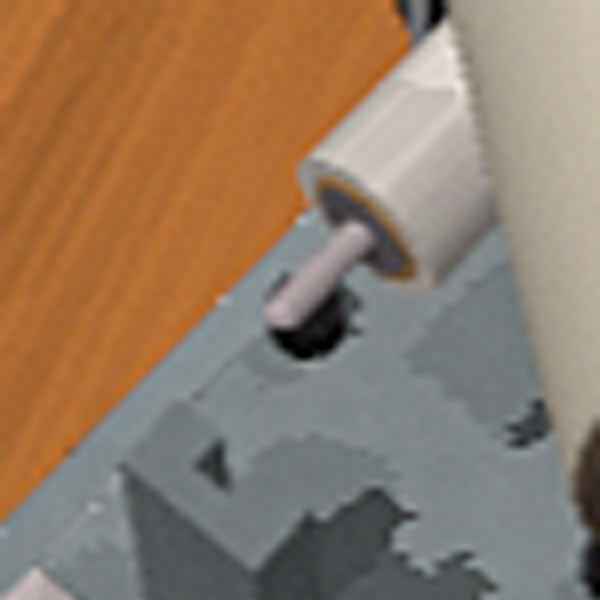

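```bash
cat > ov.py <<'E'
from h import *
import pickle,sys
P=pickle.load(open('cams.pkl','rb')); p=P['side']
def W(q,L):
    c,s=np.cos(q[2]),np.sin(q[2]); L=np.atleast_2d(np.array(L,float))
    return np.c_[q[0]+c*L[:,0]-s*L[:,1], q[1]+s*L[:,0]+c*L[:,1], L[:,2]]
D=[525.2,195.2,-.319]; S=6.1
img=cv2.imread('pics/side4.png'); k=8;x0,y0=225,335
big=cv2.resize(img[y0:y0+75,x0:x0+75],None,fx=k,fy=k,interpolation=2)
def d(X,c):
    for u in proj(p,X): 
        v=((u+.5-[x0,y0])*k).astype(int); cv2.circle(big,tuple(map(int,v)),2,c,-1); print(v,end=' ')
    print()
d(W(D,[(17,73+S,106),(-17,73+S,106),(17,57+S,106),(-17,57+S,106)]),(0,0,255))
d(W(D,[(5.5,57+S,106),(5.5,65+S,106),(-5.5,65+S,106),(-5.5,57+S,106)]),(0,255,0))
r=[520.5,173.7,np.radians(-18.32)]; z=136.1
d(W(r,[(0,73,z),(0,48,z),(17,48,z),(-17,48,z),(0,48,z+17),(0,48,z-17)]),(255,0,0))
cv2.imwrite('pics/ov.png',big)
E
python3 ov.py
```

```text
[120 460] [255 572] [180 398] [315 508] 
[225 435] [195 466] [239 502] [269 470] 
[272 323] [365 227] [296 174] [434 281] [360 182] [368 271]
```

View pics/ov.png

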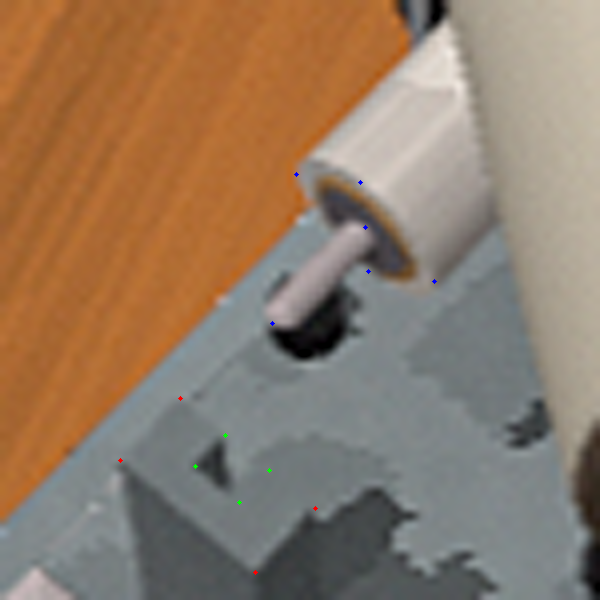

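Request:
play_rows --moves '[[[-0.001,0.021,0],0,1],[[-0.001,0.021,-0.03],0,1],[[-0.001,0.021,-0.06],0,1],[[-0.001,0.021,-0.09],0,1],[[-0.001,0.021,-0.12],0,1],[[-0.001,0.021,-0.13],0,1],[[-0.001,0.021,-0.13],0,1],[[-0.001,0.021,-0.13],0,1]]'

```text
clock: 8.82
position: [520.3, 180.2, 253.2]
ee_rot: [-0.586, 0.811, 0.0, -0.0]
contact_force: [-0.0, -0.2, -2.1]
gripper_width: 32.4
```

```bash
cat > st.py <<'E'
from h import *
s=arm.read_state(); q=s['ee_rot'];a=-.319
d=s['position'][:2]-np.array([527.1,201.0]); e=np.array([-np.sin(a),np.cos(a)]); x=np.array([np.cos(a),np.sin(a)])
f=s['contact_force']
print('t',s['clock'],'lat %.2f c %.2f axis z %.2f'%(d@x,d@e,s['position'][2]-155.8),'yaw',np.degrees(np.arctan2(q[1]**2-q[0]**2,2*q[0]*q[1]))-180)
print('F lat %.1f along %.1f z %.1f'%(f[:2]@x,f[:2]@e,f[2]),s['wrist_torque'],s['gripper_width'], s['position'],'q',q)
E
cat > look.py <<'E'
import sys
exec(open('st.py').read())
n=sys.argv[1]
p=shot('side',n+'.png'); cv2.imwrite('pics/'+n+'z.png',cv2.resize(p['pixels'][335:435,220:320,::-1],None,fx=6,fy=6,interpolation=2))
E
python3 look.py s5
```

```text
t 8.825 lat 0.05 c -21.90 axis z 97.38 yaw -18.307070928954744
F lat 0.0 along -0.2 z -2.1 [-0.08267229 -0.02351318  0.02974865] 32.429667592807256 [520.28132291 180.19304155 253.17707456] q [-5.85615161e-01  8.10589091e-01  2.47662551e-04 -3.85412906e-04]
```

View pics/s5z.png

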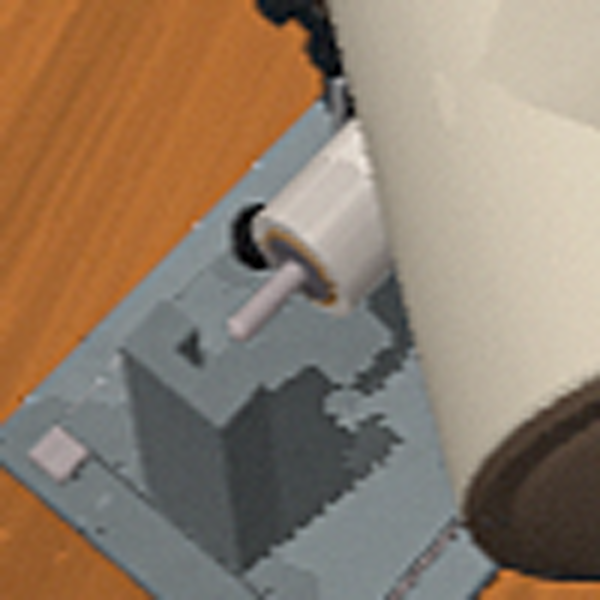

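Request:
play_rows --moves '[[[0.004,0.0127,0],0,1],[[0.0084,0.0253,0],0,1],[[0.011,0.033,0],0,1],[[0.0125,0.038,0],0,1],[[0.0125,0.038,0],0,1],[[0.0125,0.038,0],0,1]]'

```text
clock: 9.62
position: [524.0, 191.5, 253.2]
ee_rot: [-0.586, 0.811, 0.0, -0.0]
contact_force: [0.5, 0.6, -3.2]
gripper_width: 32.4
```

```bash
python3 look.py s6
```

```text
t 9.625 lat -0.03 c -9.96 axis z 97.37 yaw -18.3091925036928
F lat 0.3 along 0.7 z -3.2 [-5.17349253e-05  4.28691914e-02 -4.75648924e-02] 32.359483342073894 [523.9514078  191.54818028 253.17194249] q [-5.85600135e-01  8.10599907e-01  2.58384317e-04 -4.54841724e-04]
```

View pics/s6z.png

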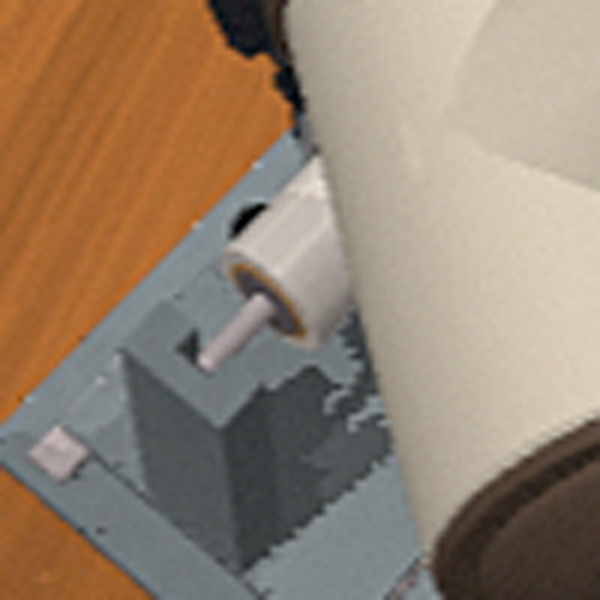

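Request:
play_rows --moves '[[[0.002,0.006,0],0,1],[[0.004,0.012,0],0,1],[[0.0053,0.016,0],0,1],[[0.0053,0.016,0],0,1],[[0.0053,0.016,0],0,1],[[0.0053,0.016,0],0,1]]'

```text
clock: 10.42
position: [525.4, 196.1, 253.1]
ee_rot: [-0.586, 0.811, 0.0, -0.001]
contact_force: [-0.8, -3.2, -2.9]
gripper_width: 32.5
```

```bash
python3 st.py
```

```text
t 10.425 lat -0.05 c -5.17 axis z 97.31 yaw -18.320915863964217
F lat 0.2 along -3.3 z -2.9 [-0.82072672  0.08293558 -0.00494926] 32.488303733416274 [525.43050195 196.10638622 253.11016443] q [-5.85517109e-01  8.10659683e-01  2.55277814e-04 -7.27163316e-04]
```

Request:
play_rows --moves '[[[0.0015,0.0045,0],0,1],[[0.003,0.009,0],0,1],[[0.0045,0.0135,0],0,1],[[0.006,0.018,0],0,1],[[0.0075,0.0225,0],0,1],[[0.009,0.027,0],0,1],[[0.009,0.027,0],0,1],[[0.009,0.027,0],0,1],[[0.009,0.027,0],0,1]]'

```text
clock: 11.55
position: [527.7, 202.8, 252.7]
ee_rot: [-0.585, 0.811, -0.0, -0.003]
contact_force: [-0.7, -8.7, -2.0]
gripper_width: 32.5
```

```bash
python3 st.py
```

```text
t 11.55 lat -0.02 c 1.90 axis z 96.95 yaw -18.38352015668849
F lat 2.1 along -8.5 z -2.0 [-2.3476069   0.04469488 -0.19231904] 32.4546024471569 [527.67983139 202.80621035 252.74921423] q [-5.85071729e-01  8.10976107e-01 -1.63369872e-04 -2.96641493e-03]
```

```bash
python3 - <<'E'
s=open('st.py').read()
s=s.replace("d=s['position'][:2]-","from scipy.spatial.transform import Rotation as Ro\nRm=Ro.from_quat(q).as_matrix(); g=s['position']+155.8*Rm[:,2]\nd=g[:2]-").replace("s['position'][2]-155.8","g[2]").replace("print('F","print('pitch mrad (pin end up +) %.1f'%(1e3*np.sign(Rm[:2,0]@e)*Rm[2,0]),Rm[2]);print('F")
open('st.py','w').write(s)
E
python3 look.py s7
```

```text
t 11.55 lat -0.52 c 1.12 axis z 96.95 yaw -18.38352015668849
pitch mrad (pin end up +) -5.0 [ 0.00500255  0.00320615 -0.99998235]
F lat 2.1 along -8.5 z -2.0 [-2.3476069   0.04469488 -0.19231904] 32.4546024471569 [527.67983139 202.80621035 252.74921423] q [-5.85071729e-01  8.10976107e-01 -1.63369872e-04 -2.96641493e-03]
```

View pics/s7z.png

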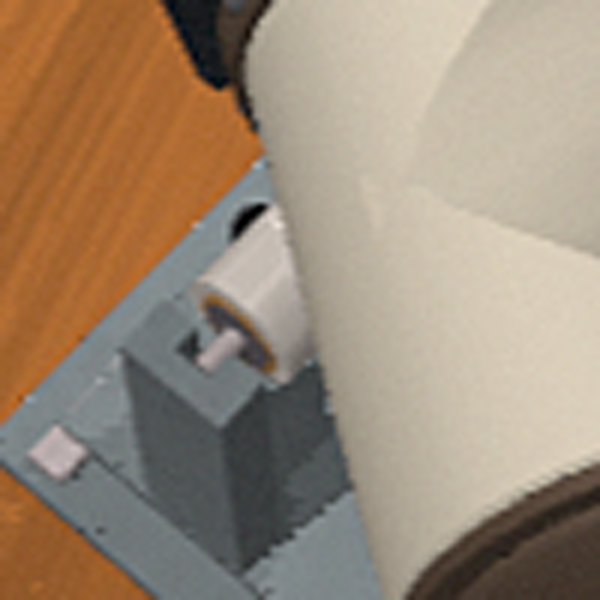

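Request:
play_rows --moves '[[[0.003,0.006,0],0,1],[[0.0045,0.01,0],0,1],[[0.006,0.013,0],0,1],[[0.0068,0.0153,0],0,1],[[0.0068,0.0153,0],0,1],[[0.0068,0.0153,0],0,1]]'

```text
clock: 12.35
position: [528.9, 205.5, 252.3]
ee_rot: [-0.585, 0.811, -0.001, -0.006]
contact_force: [-1.4, -10.9, 0.1]
gripper_width: 32.6
```

```bash
python3 look.py s8
```

```text
t 12.35 lat -0.72 c 3.18 axis z 96.55 yaw -18.437351724487627
pitch mrad (pin end up +) -10.9 [ 0.01086093  0.00621744 -0.99992169]
F lat 2.1 along -10.8 z 0.1 [-2.64148455  0.35582784 -0.06033663] 32.64634513937817 [528.86402191 205.54888998 252.34073584] q [-5.84681826e-01  8.11238563e-01 -6.53205295e-04 -6.22325699e-03]
```

Request:
play_rows --moves '[[[0.003,0.006,0],0,1],[[0.005,0.01,0],0,1],[[0.0066,0.0126,0],0,1],[[0.0066,0.0126,-0.01],0,1],[[0.0066,0.0126,-0.02],0,1],[[0.0066,0.0126,-0.03],0,1],[[0.0066,0.0126,-0.04],0,1],[[0.0066,0.0126,-0.046],0,1],[[0.0066,0.0126,-0.046],0,1],[[0.0066,0.0126,-0.046],0,1]]'

```text
clock: 13.65
position: [529.6, 207.2, 237.9]
ee_rot: [-0.584, 0.812, -0.001, -0.01]
contact_force: [-2.5, -10.5, 0.2]
gripper_width: 32.1
```

```bash
python3 look.py s9; python3 - <<'E'
from h import *
p=shot('top','top9.png'); cv2.imwrite('pics/top9c.png',cv2.resize(p['pixels'][210:330,130:270,::-1],None,fx=5,fy=5,interpolation=2))
E
```

```text
t 13.65 lat -1.21 c 3.89 axis z 82.10 yaw -18.505970013034784
pitch mrad (pin end up +) -17.9 [ 0.01786474  0.01036462 -0.99978669]
F lat 0.9 along -10.8 z 0.2 [-2.75348403  0.65103705  0.00385596] 32.11950724278687 [529.58004009 207.19800098 237.86384586] q [-0.58417623  0.81156114 -0.00101242 -0.01027765]
```

View pics/top9c.png

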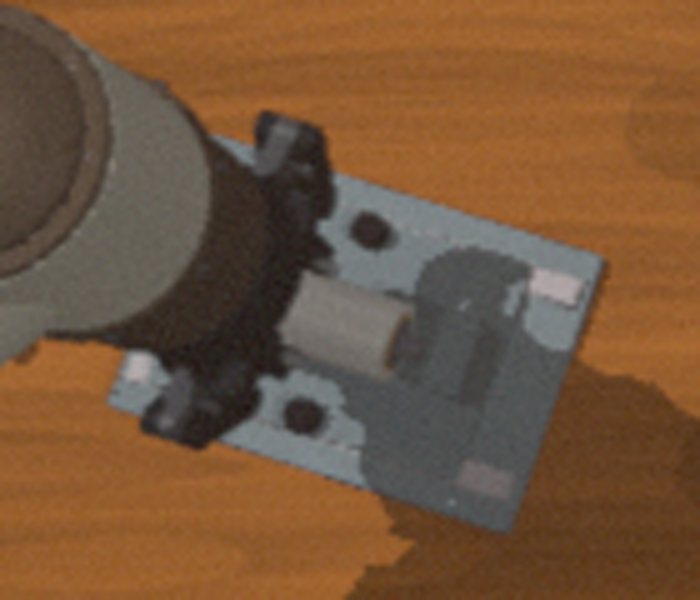

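View pics/s9z.png

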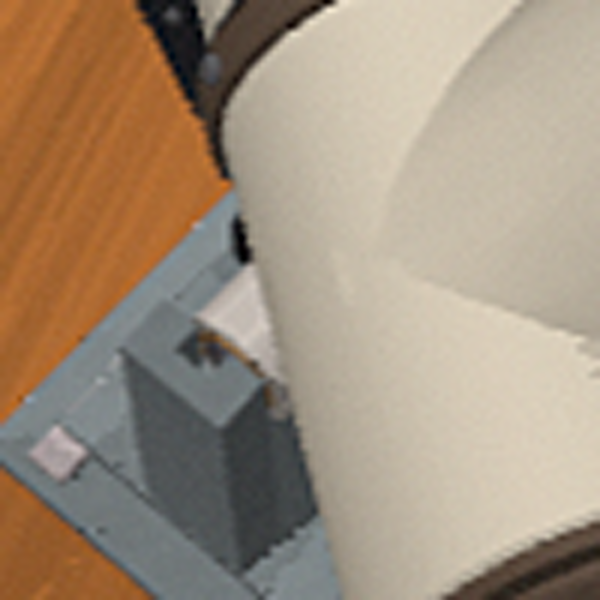

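Request:
play_rows --moves '[[[0.004,0.006,0],0,1],[[0.0075,0.0108,0],0,1],[[0.0075,0.0108,0],0,1],[[0.0075,0.0108,-0.005],0,1],[[0.0075,0.0108,-0.01],0,1],[[0.0075,0.0108,-0.015],0,1],[[0.0075,0.0108,-0.019],0,1],[[0.0075,0.0108,-0.019],0,1]]'

```text
clock: 14.75
position: [530.5, 208.3, 231.5]
ee_rot: [-0.584, 0.812, -0.001, -0.015]
contact_force: [-2.9, -10.7, 0.1]
gripper_width: 32.1
```

```bash
python3 look.py s10; python3 - <<'E'
from h import *
p=shot('top','top10.png'); cv2.imwrite('pics/top10c.png',cv2.resize(p['pixels'][260:310,190:250,::-1],None,fx=12,fy=12,interpolation=2))
E
```

```text
t 14.75 lat -1.41 c 4.08 axis z 75.72 yaw -18.559932051646513
pitch mrad (pin end up +) -25.2 [ 0.02522289  0.01477947 -0.9995726 ]
F lat 0.6 along -11.1 z 0.1 [-2.67292048  0.76919138 -0.01056097] 32.070912422408384 [530.47625896 208.30405807 231.45710275] q [-0.58376274  0.81179268 -0.00136345 -0.01455484]
```

View pics/top10c.png

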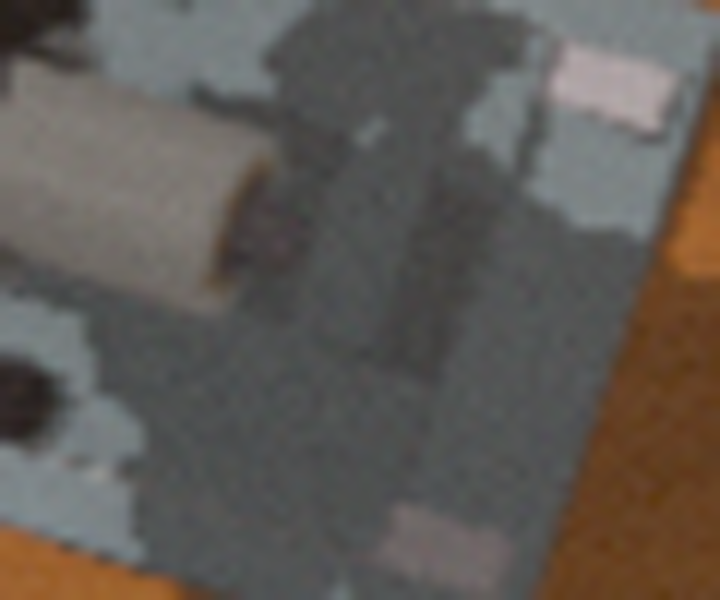

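```bash
cat > ov2.py <<'E'
from h import *
import pickle,sys
P=pickle.load(open('cams.pkl','rb'))
from scipy.spatial.transform import Rotation as Ro
def W(q,L):
    c,s=np.cos(q[2]),np.sin(q[2]); L=np.atleast_2d(np.array(L,float))
    return np.c_[q[0]+c*L[:,0]-s*L[:,1], q[1]+s*L[:,0]+c*L[:,1], L[:,2]]
D=[525.2,195.2,-.319]; S=6.1
s=arm.read_state(); Rm=Ro.from_quat(s['ee_rot']).as_matrix(); g=s['position']+155.8*Rm[:,2]
ya=Rm[:,0]*np.sign(Rm[1,0]); xa=Rm[:,1]*np.sign(Rm[0,1]); za=-Rm[:,2]
Rr=lambda L:g+np.array(L,float)@np.array([xa,ya,za])
for name,f,(x0,y0,w,h),k in (('top',sys.argv[1],(180,250,75,60),10),('side',sys.argv[2],(220,335,90,75),8)):
    img=cv2.imread('pics/'+f); p=P[name]
    big=cv2.resize(img[y0:y0+h,x0:x0+w],None,fx=k,fy=k,interpolation=2)
    big=cv2.convertScaleAbs(big,alpha=1.6)
    def d(X,c):
        for u in proj(p,X):
            v=((u+.5-[x0,y0])*k); cv2.circle(big,(int(v[0]),int(v[1])),2,c,-1)
    d(W(D,[(17,73+S,106),(-17,73+S,106),(17,57+S,106),(-17,57+S,106),(17,-57+S,73.5),(-17,-57+S,73.5),(17,-73+S,73.5),(-17,-73+S,73.5)]),(0,0,255))
    d(Rr([(0,-60,0),(17,-48,0),(-17,-48,0),(5.5,-50,0),(-5.5,-50,0),(0,48,17),(17,48,0),(-17,48,0)]),(0,255,255))
    cv2.imwrite('pics/ov_%s.png'%name,big)
E
python3 ov2.py top10.png s10.png
```

```text
(no output)
```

View pics/ov_top.png

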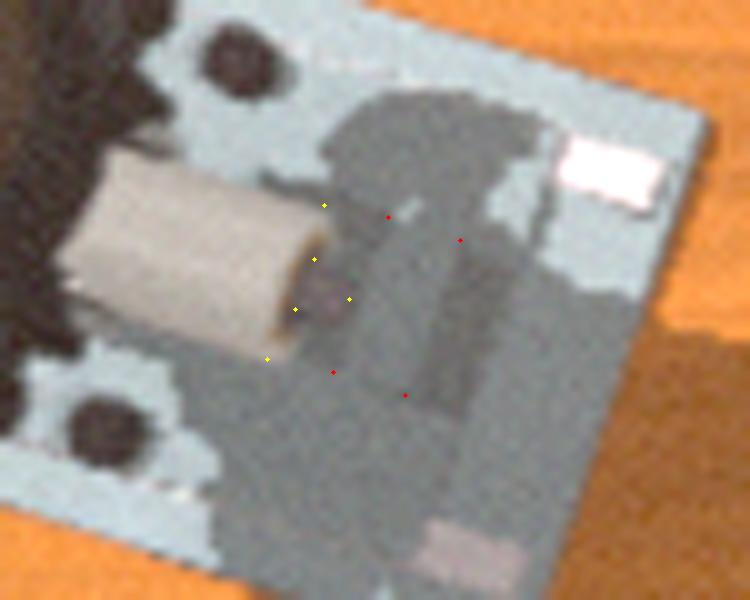

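View pics/ov_side.png

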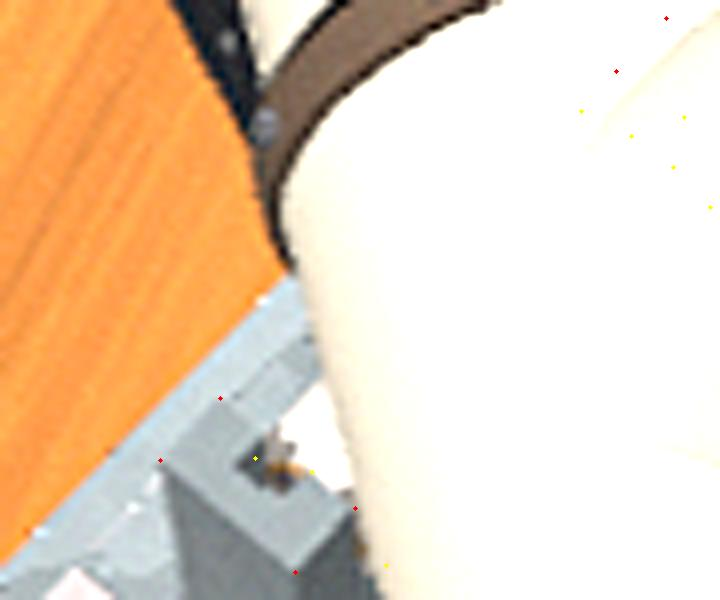

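Request:
play_rows --moves '[[[0.004,0.006,0],0,1],[[0.0085,0.0118,0],0,1],[[0.0085,0.0118,0],0,1],[[0.0085,0.0118,-0.004],0,1],[[0.0085,0.0118,-0.008],0,1],[[0.0085,0.0118,-0.012],0,1],[[0.0085,0.0118,-0.016],0,1],[[0.0085,0.0118,-0.019],0,1]]'

```text
clock: 15.85
position: [531.6, 209.6, 225.2]
ee_rot: [-0.583, 0.812, -0.002, -0.019]
contact_force: [-3.3, -10.5, 1.4]
gripper_width: 32.1
```

```bash
python3 look.py s11; python3 - <<'E'
from h import *
p=shot('top','top11.png')
E
python3 ov2.py top11.png s11.png
```

```text
t 15.85 lat -1.48 c 4.50 axis z 69.46 yaw -18.623090831604287
pitch mrad (pin end up +) -32.7 [ 0.03274012  0.01934549 -0.99927666]
F lat 0.2 along -11.0 z 1.4 [-2.72483942  0.8590022   0.05430045] 32.10026600967564 [531.59338079 209.61239011 225.15004256] q [-0.58327206  0.81205421 -0.00169402 -0.01894207]
```

View pics/ov_top.png

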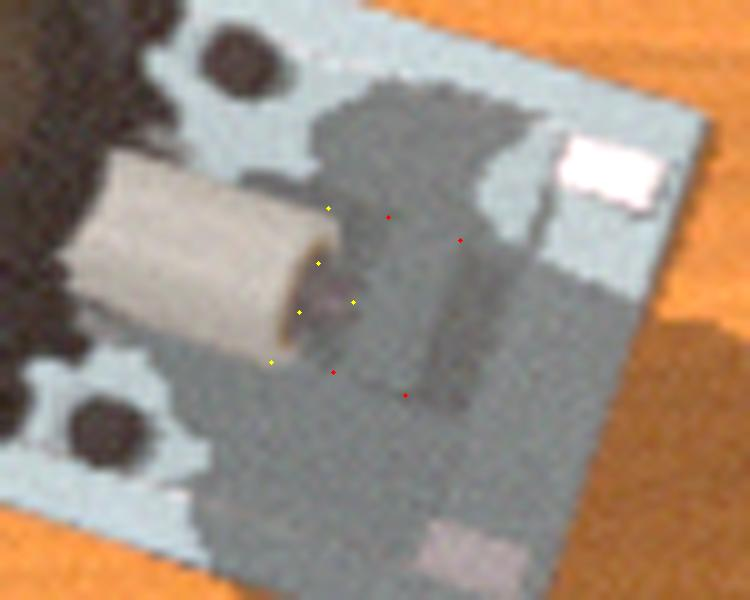

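Request:
play_rows --moves '[[[0.007,0.006,0],0,1],[[0.013,0.0097,0],0.01,1],[[0.013,0.0097,-0.004],0.01,1],[[0.013,0.0097,-0.008],0.01,1],[[0.013,0.0097,-0.012],0.01,1],[[0.013,0.0097,-0.016],0.01,1],[[0.013,0.0097,-0.018],0.01,1],[[0.013,0.0097,-0.018],0.01,1],[[0.0115,0.005,-0.018],0.01,1],[[0.009,0.0,-0.018],0.01,1],[[0.0073,-0.0042,-0.018],0.01,1],[[0.0073,-0.0042,-0.018],0.01,1]]'

```text
clock: 17.45
position: [532.6, 206.8, 219.1]
ee_rot: [-0.585, 0.811, -0.002, -0.022]
contact_force: [-2.6, -7.1, -0.9]
gripper_width: 32.3
```

```bash
python3 look.py s12; python3 - <<'E'
from h import *
p=shot('top','top12.png')
E
python3 ov2.py top12.png s12.png
```

```text
t 17.45 lat -0.13 c 1.29 axis z 63.46 yaw -18.367402383343858
pitch mrad (pin end up +) -38.2 [ 0.03817638  0.02294338 -0.99900759]
F lat -0.3 along -7.6 z -0.9 [-2.00259198  0.68448895  0.04967971] 32.27954335306526 [532.64369258 206.78695813 219.10850327] q [-0.58504317  0.81069617 -0.00186829 -0.02219717]
```

View pics/ov_top.png

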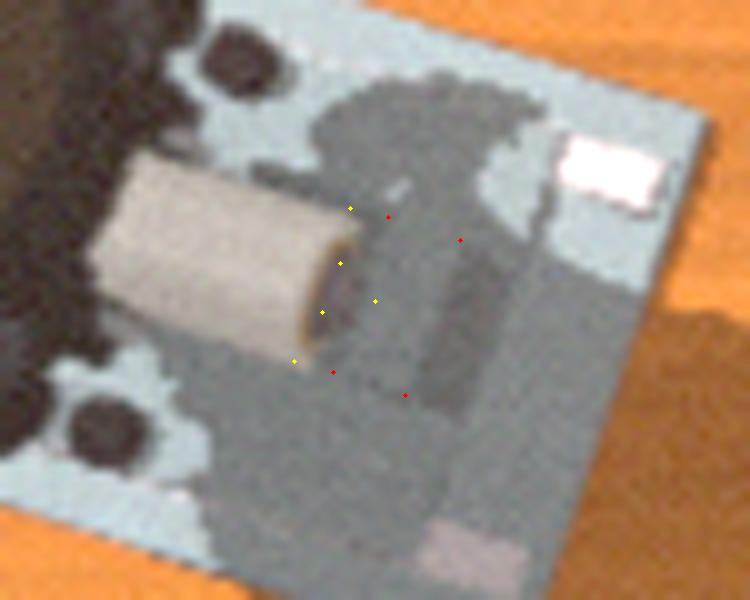

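View pics/ov_side.png

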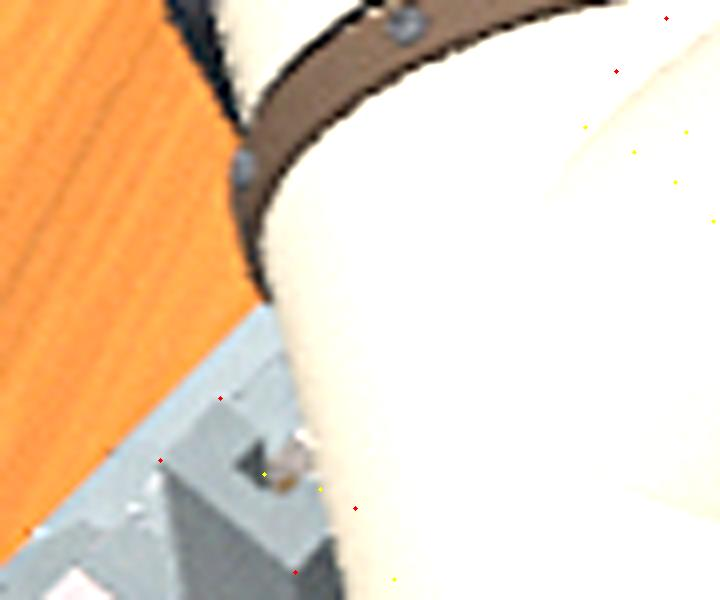

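Request:
play_rows --moves '[[[0,-0.004,0],0,1],[[-0.001,-0.008,-0.001],0,1],[[-0.0015,-0.01,-0.003],0,1],[[-0.0015,-0.01,-0.003],0,1],[[-0.0015,-0.01,-0.003],0,1],[[-0.0015,-0.01,-0.003],0,1]]'

```text
clock: 18.3
position: [531.8, 203.6, 218.5]
ee_rot: [-0.585, 0.811, -0.002, -0.023]
contact_force: [-2.0, -6.3, 1.0]
gripper_width: 32.3
```

```bash
python3 look.py s13; python3 - <<'E'
from h import *
p=shot('top','top13.png')
E
python3 ov2.py top13.png s13.png
```

```text
t 18.3 lat -0.04 c -2.17 axis z 62.89 yaw -18.337842904216217
pitch mrad (pin end up +) -39.4 [ 0.03943146  0.02384269 -0.99893778]
F lat 0.1 along -6.6 z 1.0 [-0.98931512  0.59953612  0.14824726] 32.25017407451094 [531.84436402 203.61845278 218.52713617] q [-0.58524205  0.81053108 -0.00187685 -0.02296928]
```

View pics/ov_top.png

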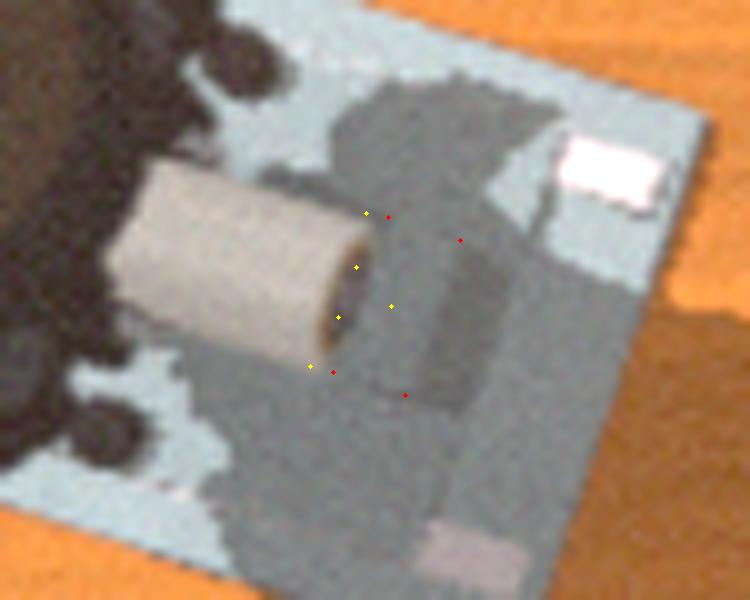

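Request:
play_rows --moves '[[[-0.001,-0.004,0],0,1],[[-0.002,-0.008,0],0,1],[[-0.002,-0.009,0],0,1],[[-0.002,-0.009,0],0,1],[[-0.002,-0.009,0],0,1]]'

```text
clock: 19.02
position: [531.2, 201.0, 218.7]
ee_rot: [-0.585, 0.81, -0.002, -0.023]
contact_force: [-3.0, -1.6, 1.0]
gripper_width: 32.3
```

```bash
python3 look.py s14; python3 - <<'E'
from h import *
p=shot('top','top14.png')
E
python3 ov2.py top14.png s14.png
```

```text
t 19.025 lat 0.22 c -4.78 axis z 63.02 yaw -18.32445915173858
pitch mrad (pin end up +) -39.3 [ 0.03926386  0.02375142 -0.99894655]
F lat -2.4 along -2.4 z 1.0 [-0.41644309  0.57099154  0.19846553] 32.25127666183159 [531.24462158 201.03886591 218.65815829] q [-0.585338    0.8104645  -0.00186746 -0.02287434]
```

View pics/ov_top.png

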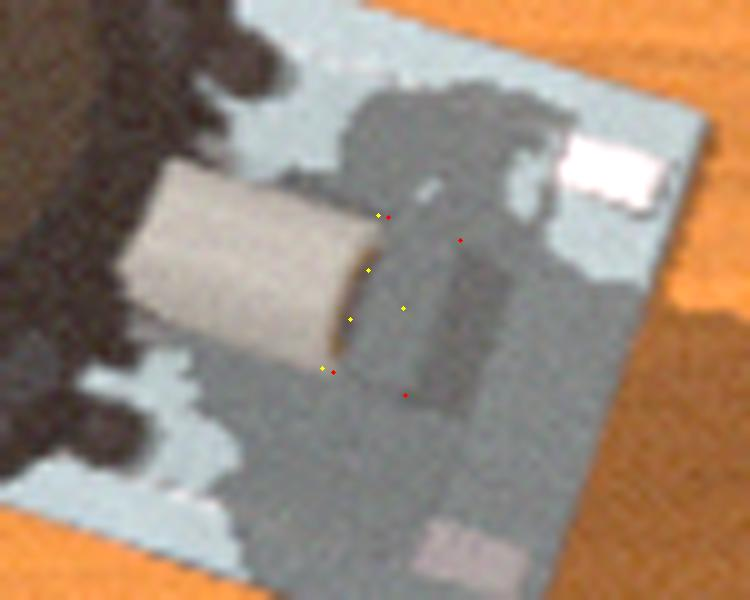

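View pics/s14z.png

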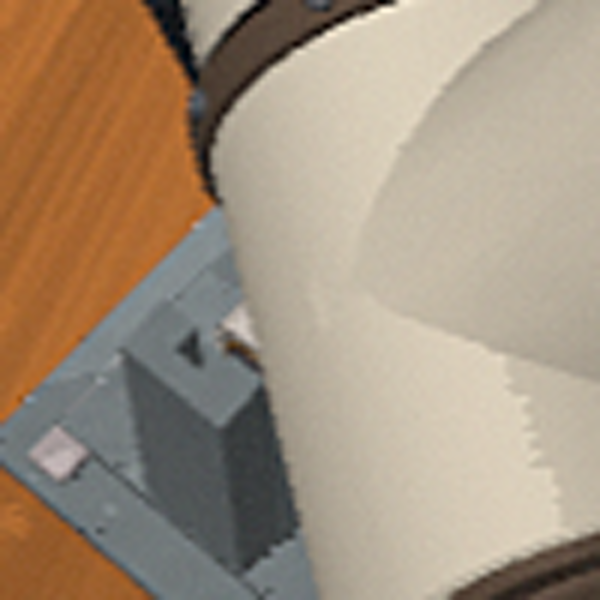

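Request:
play_rows --moves '[[[0,0,0],0,0.3],[[0,0,0],0,0.1],[[0,0,0],0,0],[[0,0,0],0,0],[[0,0,0],0,-0.4],[[0,0,0],0,-0.4],[[0,0,0],0,-0.4]]'

```text
clock: 20.0
position: [531.3, 201.0, 218.7]
ee_rot: [-0.585, 0.81, -0.002, -0.023]
contact_force: [0.3, 0.1, -0.0]
gripper_width: 60.1
```

```bash
python3 look.py s15; python3 - <<'E'
from h import *
p=shot('top','top15.png')
E
python3 ov2.py top15.png s15.png
```

```text
t 20.0 lat 0.27 c -4.76 axis z 63.02 yaw -18.324285904354525
pitch mrad (pin end up +) -39.2 [ 0.03918258  0.0236458  -0.99895225]
F lat 0.3 along 0.1 z -0.0 [ 0.07082665 -0.12245831 -0.00440803] 60.08515958599675 [531.27637211 201.03544584 218.6573722 ] q [-0.58534006  0.81046477 -0.00188651 -0.02281042]
```

View pics/ov_top.png

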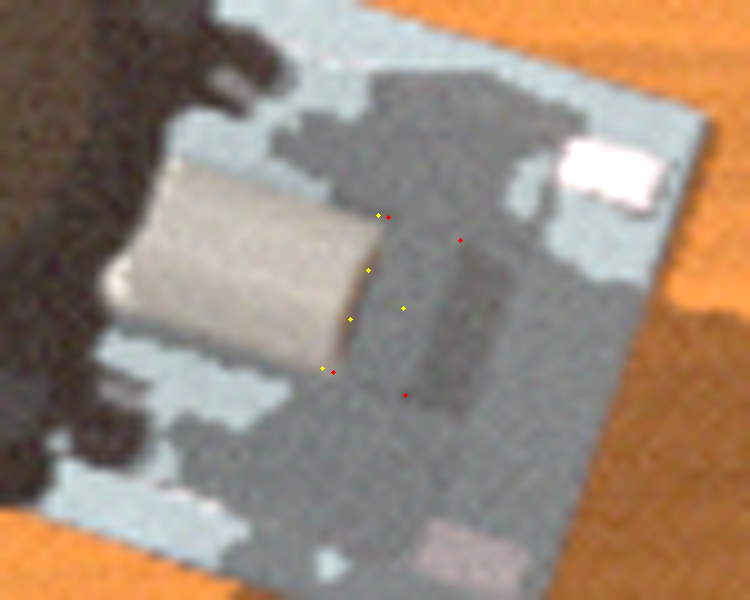

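Released, roll stays. Raise straight up, then move away and look.

Request:
play_rows --moves '[[[0,0,0.02],0,-0.4],[[0,0,0.06],0,-0.4],[[0,0,0.12],0,-0.4],[[0,0,0.2],0,-0.4],[[0,0,0.3],0,-0.4],[[0,0,0.45],0,-0.4],[[0,-0.15,0.55],0,-0.4],[[0,-0.3,0.55],0,-0.4],[[0,-0.5,0.55],0,-0.4],[[0,-0.7,0.55],0,-0.4],[[0,-0.8,0.55],0,-0.4],[[0,-0.8,0.55],0,-0.4]]'

```text
clock: 21.6
position: [530.8, -40.9, 384.6]
ee_rot: [-0.584, 0.812, -0.002, -0.022]
contact_force: [0.2, 1.2, -0.1]
gripper_width: 59.7
```

```bash
python3 - <<'E'
from h import *
p=shot('top','top16.png');cv2.imwrite('pics/t16.png',cv2.resize(p['pixels'][225:325,140:260,::-1],None,fx=6,fy=6,interpolation=2))
p=shot('side','side16.png');cv2.imwrite('pics/s16.png',cv2.resize(p['pixels'][325:465,210:360,::-1],None,fx=5,fy=4,interpolation=2))
E
```

```text
(no output)
```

View pics/t16.png

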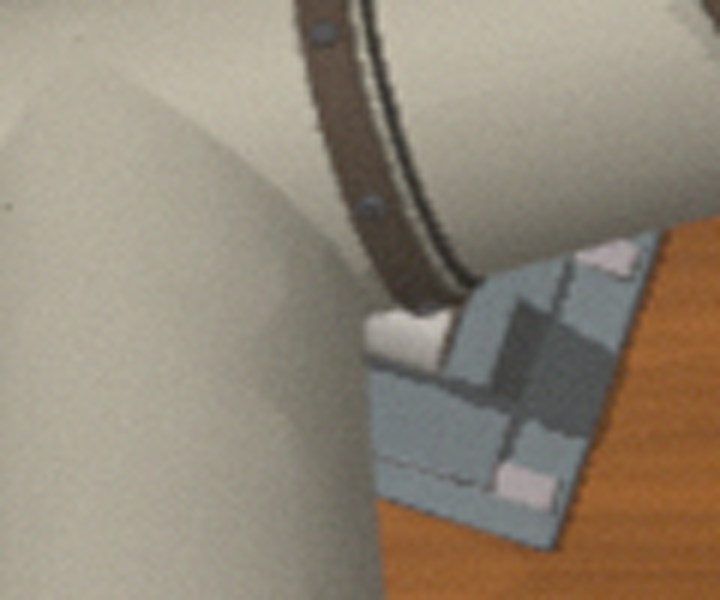

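View pics/s16.png

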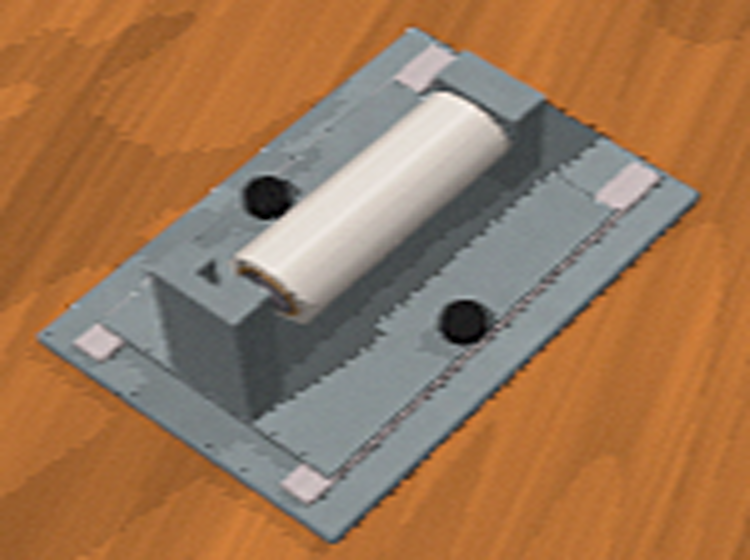

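View pics/side16.png

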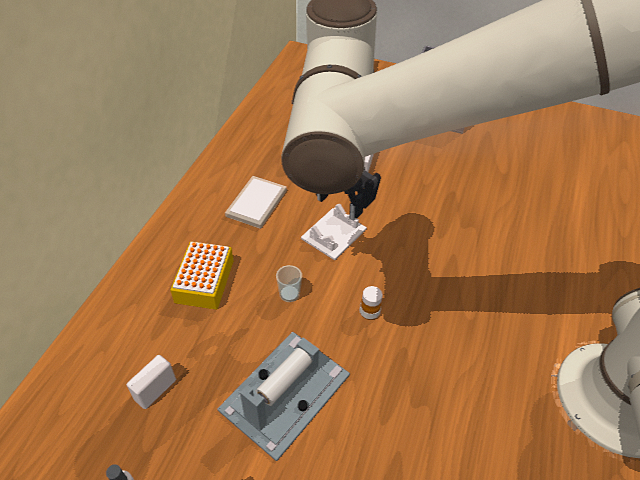

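```bash
python3 - <<'E'
from h import *
import pickle
P=pickle.load(open('cams.pkl','rb'));p=P['side']
D=[525.3,195.7,-.319];S=6.0
a=D[2];X=np.array([np.cos(a),np.sin(a),0]);Y=np.array([-np.sin(a),np.cos(a),0]);Z=np.array([0,0,1.])
img=cv2.imread('pics/side16.png');k=8;x0,y0=248,335
big=cv2.resize(img[y0:y0+75,x0:x0+75],None,fx=k,fy=k,interpolation=2)
for yy in (-53,43):
    t=np.linspace(0,2*np.pi,60)
    pts=np.array([np.array([D[0],D[1],61.5])+(yy+S)*Y+17*np.cos(s)*X+17*np.sin(s)*Z for s in t])
    for u in proj(p,pts):
        v=(u+.5-[x0,y0])*k; cv2.circle(big,(int(v[0]),int(v[1])),1,(0,0,255),-1)
cv2.imwrite('pics/ov16.png',big)
E
```

```text
(no output)
```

View pics/ov16.png

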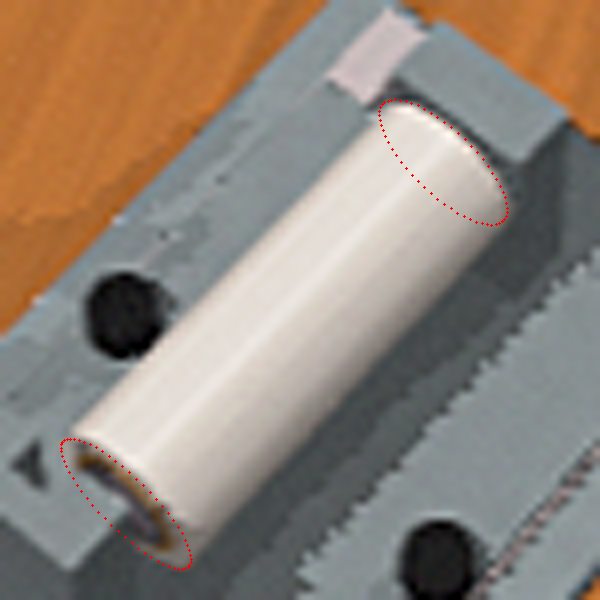

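```bash
python3 - <<'E'
from h import *
print(arm.job_done()); print(arm.read_state()['clock'])
E
```

```text
the job is handed in; nothing more can be done
None
the job is handed in; nothing more can be done
```

The label roll is in the grey dispenser, with its pin in the tall stop's slot and its stub in the short stop's pocket. I handed the job in at about 22 s of the 61 s allowed; it gives no verdict.

I gripped the roll in its rest, lifted it clear and slid the pin into the slot. I then squeezed the spring in stages while lowering the roll past the short stop, eased the stub into the pocket, let go and moved the arm away.

**What the last checks showed**
- **Force on the way:** the wrist read about 11 N at most at the end of each move, well under 30 N. I did not see readings within the moves.
- **Seating:** in the last side picture, the drum's stub end and the middle of its pin-end face lie on the outline expected for a fitted roll, level at 61.5 mm height. The outer edge of the pin-end face differed from that outline by up to about 1.5 pixels. I put that down to shading on the unlit face. I did not measure the roll's height or tilt more closely.
- **Release:** the stub was hidden inside the pocket, the roll stayed put when the jaws opened, and the gripper's force reading then fell to about 0.
- **Bystanders:** those visible in the last side picture stand as they did at the start; the arm hid the tube rack, which it never came near.

**What disagreed**
- **Gripper tilt:** it built up to about 0.04 rad in the loaded moves.
- **Roll in the grip:** the forces and the top camera suggest it slipped about 1 mm.
- **Cameras:** top and side views differed by about 2 mm on the dispenser's position along y.
- **Not measured:** I had no direct reading of the final force between roll and dispenser. For a pin 3 mm in, the spring should give about 3.7 N at each end.

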